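# Snap the dust cap onto the bare hydraulic nipple

### The job

Take the loose black dust cap by its finger tab, dip its open end for a moment well down into the open grease tin without shoving the tin about, and lift it out again. Then press the cap down over the bare steel nipple of the hydraulic block until it clicks home, and finish while you still grip the tab and go on pushing the seated cap down with about 10 N (never anything like 60 N). Leave the closed, lidded tin where it stands.

Things in the scene. Friction and masses are not known exactly. Their poses are not given: they have to be found in the camera images.
- cap: the loose dust cap, black plastic, about 60 g, standing open end down on the bench: a round skirt 44 mm across and 27 mm high (open below, 34 mm clear at the snap bead inside the mouth, 22 mm deep inside), and on it an upright finger tab, so 71 mm high in all. Origin: centre of the open end (the underside); z up through the tab. An identical cap is already fitted on the other nipple of the block and is fixed there
- cap_grip (a point): centre of the cap's finger tab, 49 mm above its open end; the tab is 34 mm wide along its x, 14 mm thick along its y (grip it across y) and stands from 27 mm to 71 mm above the open end
- tin: open round steel grease tin (no lid), 68 mm across outside (63 mm inside; rolled rim 70 mm), 42 mm high, inner floor 3 mm up, about 0.35 kg, loose; used down to a smear, so it looks empty. Origin: centre of its underside, z up
- tin_mouth (a point): centre of the tin's mouth, level with its rim, 42 mm above the bench
- manifold: hydraulic block, bare steel, fixed to the bench, 124 mm along its x, 50 mm along y, 30 mm high; origin at the centre of its underside. Two upright nipples stand on it, 31 mm either side of the centre along x: the bare steel one at -x, the one at +x under its fitted black cap (top 103 mm above the bench)
- nipple: the bare nipple on the block, 28 mm thick, 24 mm high, bevelled top; four spring balls in its side (36 mm over them) 9.5 mm up. Origin: its foot on its axis, 30 mm above the bench. The cap meets the balls when its open end is about 11 mm above the foot, resists with up to 6 to 12 N, clicks at about 7 mm (force drops, cap is drawn down) and bottoms on the nipple's top at 2 mm
- pot: closed round grey tin with its lid on, 63 mm across, 60 mm high, loose; origin at the centre of its underside; bystander
Things that resemble listed ones, but are neither listed nor needed, are in the scene too. Several things have the shape of the cap; the one meant has the colours described above.

How it is judged (in metres and radians):
On the way, in this order (a step that is already met when the one before it is completed fails the run):
1. the cap's open end is down in the tin, at least 15 mm below the tin's rim, with the cap held in the fingers (horizontal distance between cap and tin_mouth below 0.025 m and z of cap in the frame of tin below 0.027 m and contact force between the fingers and cap above 0.5 N and distance between the grasp point and cap_grip below 0.035 m), for 0.2 s.
2. the cap is out of the tin again, its open end above the tin's rim (z of cap in the frame of tin above 0.045 m), for 0.1 s.
3. the cap has clicked home on the bare nipple (horizontal distance between cap and nipple below 0.004 m and z of cap in the frame of nipple below 0.004 m and angle between cap's own z axis and vertical below 0.12 rad), for 0.2 s.
At the end, for the whole second after the job is handed in: The cap is home on the bare nipple (open end under 4 mm above the block, within 4 mm of the axis, tilt under 7 degrees), at rest; through the last second the fingers still grip its tab (grasp point within 35 mm of its centre) and push it on the nipple with more than 4 N (all of step 3 and contact force between cap and nipple above 4 N and contact force between the fingers and cap above 2 N and distance between the grasp point and cap_grip below 0.035 m and linear speed of cap below 0.01 m/s); the arm keeps its last pose, push and grip.
It fails at once if the cap is pushed on the block with more than 60 N (contact force between cap and manifold above 60 N).
It fails at once if the tin is shoved more than 30 mm or tipped (distance of tin_mouth from where it was at the start of the episode above 0.03 m or angle between tin's own z axis and vertical above 0.35 rad).
It fails at once if the lidded tin is moved more than 25 mm (distance of pot from where it was at the start of the episode above 0.025 m).
It also fails if it takes over 61 s, if anything falls off the work surface, if the arm or the gripper's body presses on something with over 40 N, if the wrist force passes 120 N, or if a joint passes its speed limit or range.

### The arm

A 6-joint arm with a two-finger parallel gripper is mounted at the origin on a cart in front of the work surface, level with it; the furniture and walls round the work are solid. World frame = base frame: x ahead of the robot, y to its left, z up, the work surface at z = 0. Lengths are in mm, angles in rad, forces in N, time in s.
With the tool pointing down it reaches from about 300 to 775 mm from the base axis. Payload 14.6 kg.
Tool frame: the origin (TCP) lies at the very end of the fingers, on their centre line; the grasp point (between the pads) lies 19 mm behind it; z points along the fingers, y is the line along which they close (so a half turn about z gives the same grasp; the last joint's range is limited). The gripper opens to 94 mm and grips with 3 to 60 N. Pads are 16 mm wide; open, the fingers measure 119 mm over their backs; the gripper's body (75 mm by 177 mm) begins 78 mm behind the grasp point.
Start: joints at [-1.177, 0.3, 1.521, -0, 1.321, -0.067], TCP at [244.557, -492.626, 179.346] pointing down, gripper open.
Joint ranges: [-3.03, 3.03], [-0.79, 2.21], [0.23, 2.52], [-1.04, 4.18], [0, 3.07], [-2.55, 2.55]. Speed limits (rad/s): [2.22, 2.22, 2.57, 3.14, 3.14, 3.14].

### API

Orientations are given as [roll, pitch, yaw] about the fixed x, y, z axes, in that order (R = Rz(yaw) Ry(pitch) Rx(roll)).
In Python, from cell import manip gives the robot as it stands.
- The arm moves only by the tool servo_tool, never from a script. Its argument "motion" is a list that holds one entry, the list of rows, each a list of 7 numbers: the shift along the world's x, y, z as a fraction of full scale, then the turn, a rotation vector about the world's x, y, z as a fraction of full scale, then the closure, from 0 (fully open) to 1 (shut). In form: [[[x, y, z, rx, ry, rz, gripper], ...]]. A call has 1 to 10 rows; each row is the pose to reach, as a shift and turn from the pose commanded when the call began, turning the shorter way round; what a row does not reach only later rows make up. Full scale, the value 1, is 0.5 m for a shift and pi rad for a turn. A row lasts 1/10 s, in which the tool goes at most 50 mm and 8.59 degrees, less where a joint would pass 70% of its speed; a pose out of reach is approached as far as the arm can. A call with a number of a shift or a turn outside -1 to 1 is refused whole. A call with a gripper value outside its range is refused whole. The fingers move at their own pace and stop on an object; "newtons" is the grip in N (left out, the last holds). Time passes only in rows, so rows that repeat a pose let the fingers close. It gives the time, the measured TCP pose, the force, the opening and the grip force at its end, in the units of the state.
- manip.read_state(): the state, without advancing time (a new reading comes with each control period).
- manip.camera(name): name is "scene" or "top"; returns a dict with "frame" (480x640x3 uint8, red, green, blue), "range_z" (480x640 float32, mm along the optical axis (not along the pixel's ray), 0 where there is no reading), "vfov" (degrees; the focal length in pixels is half the picture's height over the tangent of half this angle, whatever the lens; pixels are square), "cx", "cy" (the principal point, pixels), "k1" (the pictures are not rectified: a ray, as slopes to the right and down, at radius r is drawn at 1 + k1 r^2 times it, then the intrinsics apply), "cam_to_world" (4x4, takes a point from camera to world coordinates). Camera axes: x right, y down, z forward; pixel columns grow to the right and rows downward; lengths in mm; the calibration is good to about 2 mm. A picture is of the moment at which its call begins.
- manip.sign_off(): hands the job in; it is judged then, once.
The state is a dict: "clock": time; "joints": joint angles; "qd": joint speeds; "effort": joint torques, N m; "eef_pos": TCP position; "eef_rot": TCP orientation; "wrist_force": force on the tool from outside, world axes, zero at the start; "moment": the same for the moment, N m; "finger_gap": finger opening in mm; "finger_force": force on a finger pad.
Only numpy, scipy, OpenCV 4.12 (cv2) and the standard library are available. Lean on these libraries where they do the work, as an engineer would, in place of code of your own. Each camera call takes 0.05 s, during which the arm holds its last target. There are 200 camera calls.

## Working session

There is one attempt and no reset: what is moved stays moved. The work goes in short steps, Python scripts to look and compute and a tool call to move; the robot and the scene stay as the last step left them, time stands still between calls to the robot, and variables do not carry over. Pictures are saved under pics/ and viewed, at most 10 in all, crops included, and the job is handed in when it is done.

Besides the shell and the picture viewer there is one more tool, called after "Call:" by a JSON object that holds its "fn" and its "kwargs", one argument or row to a line. servo_tool: Moves the arm, as the interface text tells. Its arguments: {"type":"object","properties":{"motion":{"type":"array"},"newtons":{"type":"number"}},"required":["motion"]}

```bash
mkdir -p pics; cat > h.py <<'E'
import numpy as np, cv2, pickle
from cell import manip
def grab(n):
    c=manip.camera(n); pickle.dump(c,open(f'pics/{n}.pkl','wb')); return c
def load(n): return pickle.load(open(f'pics/{n}.pkl','rb'))
def K(c):
    h=c['frame'].shape[0]; f=h/2/np.tan(np.radians(c['vfov'])/2)
    return np.array([[f,0,c['cx']],[0,f,c['cy']],[0,0,1]])
def rays(c,px):
    D=np.array([c['k1'],0,0,0,0.])
    p=cv2.undistortPoints(np.array(px,float).reshape(-1,1,2),K(c),D).reshape(-1,2)
    return np.c_[p,np.ones(len(p))]
def plane(c,px,z):
    T=np.array(c['cam_to_world']); d=rays(c,px)@T[:3,:3].T; o=T[:3,3]
    return o+d*((z-o[2])/d[:,2])[:,None]
def cloud(c):
    T=np.array(c['cam_to_world']); h,w=c['range_z'].shape
    u,v=np.meshgrid(np.arange(w),np.arange(h)); r=rays(c,np.c_[u.ravel(),v.ravel()])
    P=r*c['range_z'].reshape(-1,1); P=P@T[:3,:3].T+T[:3,3]; P[c['range_z'].ravel()==0]=np.nan
    return P.reshape(h,w,3)
def save(n,im): cv2.imwrite(f'pics/{n}.png',im[...,::-1])
E
python3 - <<'E'
from h import *
for n in('scene','top'):
    c=grab(n); save(n+'0',c['frame']); print(n,c['vfov'],c['cx'],c['cy'],c['k1'],np.round(c['cam_to_world'],3).tolist())
s=manip.read_state(); print(s)
E
```

```text
scene 52.881533741595305 330.2001286538358 235.67623258162115 -0.0691865625859342 [[0.846, 0.375, -0.379, 815.246], [0.533, -0.573, 0.622, -751.136], [0.016, -0.729, -0.685, 632.133], [0.0, 0.0, 0.0, 1.0]]
top 55.46902712430111 319.13473274143524 242.52594220835385 -0.08358261508742522 [[-0.019, -0.993, 0.115, 392.106], [-1.0, 0.021, 0.012, -217.294], [-0.014, -0.115, -0.993, 918.582], [0.0, 0.0, 0.0, 1.0]]
{'clock': 0.1, 'joints': array([-1.17661146e+00,  3.00460403e-01,  1.52152658e+00,  7.74502939e-06,
        1.32071702e+00, -6.66027169e-02]), 'qd': array([ 4.14758051e-04, -1.61145628e-03, -2.24571562e-03,  6.64553355e-05,
       -1.28070188e-03,  8.73694153e-04]), 'effort': array([ 7.98568253e-04, -5.32645333e+01, -3.53280294e+01,  7.08952686e-02,
        2.35057133e-02, -9.02219108e-05]), 'eef_pos': array([ 244.45230202, -492.38433408,  178.81527244]), 'eef_rot': array([-3.14048427e+00, -8.14495419e-05,  4.60785622e-01]), 'wrist_force': array([-0.78992369, -0.76577205,  0.89595174]), 'moment': array([-0.02257864, -0.01181603,  0.04635666]), 'finger_force': 0.0, 'finger_gap': 94.07460670593349}
```

View pics/scene0.png

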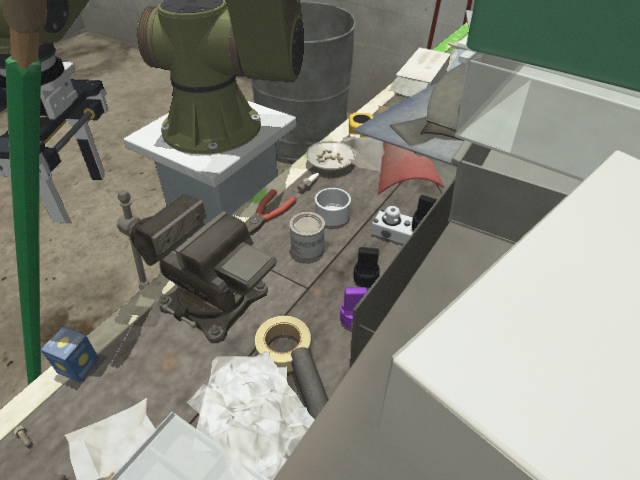

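View pics/top0.png

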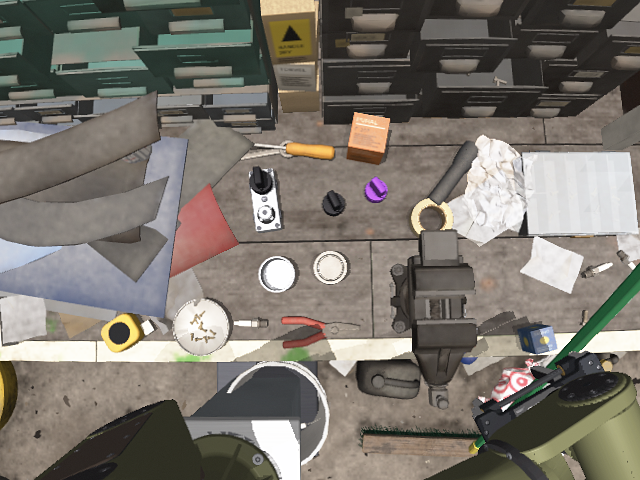

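Scene: the arm's base is at the back and the drawers stand behind the bench. In the top view the cap-shaped things are the black cap fitted on the block (261,180), a loose black cap (333,203) and a loose purple cap (376,189). The one meant is (333,203), because it is black and loose. The open tin is at (277,273), the lidded pot at (330,267) and the bare nipple at (266,213). Next I'll enlarge a crop and measure.

```bash
python3 - <<'E'
from h import *
c=load('top'); P=cloud(c); f=c['frame']
save('crop1',cv2.resize(f[150:310,230:410],None,fx=3.6,fy=3.6,interpolation=cv2.INTER_CUBIC))
Z=P[...,2]; hsv=cv2.cvtColor(f,cv2.COLOR_RGB2HSV)
def reg(name,u0,u1,v0,v1,zlo,zhi):
    m=np.zeros(Z.shape,bool); m[v0:v1,u0:u1]=1; m&=(Z>zlo)&(Z<zhi)
    p=P[m]; 
    if len(p)<3: print(name,len(p)); return
    xy=p[:,:2].astype(np.float32); (ce,sz,a)=cv2.minAreaRect(xy)
    print(name,len(p),'med',np.round(np.median(p,0),1),'mean',np.round(p.mean(0),1),'mid',np.round((p.min(0)+p.max(0))/2,1),'rect',np.round(ce,1),np.round(sz,1),round(a,1),'zmax',round(p[:,2].max(),1))
reg('captab',315,350,185,220,60,80)
reg('capskirt',315,350,185,222,20,33)
reg('purpletab',362,392,175,205,60,80)
reg('fitted tab',245,280,160,200,90,112)
reg('block',245,290,160,235,24,36)
reg('nipple',252,282,198,228,48,60)
reg('tinrim',255,300,252,296,36,50)
reg('tinfloor',255,300,252,296,0,10)
reg('pot',310,352,246,290,52,66)
reg('drawers left',140,275,20,120,-500,900)
reg('drawers mid',325,415,20,120,-500,900)
reg('box',350,390,112,160,10,200)
reg('screwdr',280,335,140,160,5,200)
E
```

```text
captab 136 med [ 573.5 -237.    69.4] mean [ 573.6 -236.9   69.2] mid [ 573.9 -237.3   66.9] rect [ 574.1 -236.8] [33.7 13.9] 25.1 zmax 73.5
capskirt 219 med [ 570.3 -231.8   26. ] mean [ 571.  -235.6   26. ] mid [ 573.5 -237.    26.5] rect [ 572.4 -237.2] [40.6 42.7] 11.4 zmax 32.8
purpletab 142 med [ 598.5 -321.4   69.5] mean [ 598.8 -321.4   69.2] mid [ 599.9 -321.7   67.6] rect [ 599.8 -321.8] [33.9 14.9] 33.9 zmax 74.3
fitted tab 148 med [613.8 -95.9 101.2] mean [614.2 -96.  100.7] mid [615.2 -95.9  97.6] rect [615.3 -95.3] [33.9 14.1] 7.8 zmax 105.1
block 879 med [ 572.4 -106.4   29. ] mean [ 570.3 -103.2   29.1] mid [584.3 -99.3  29.9] rect [584.7 -99.5] [124.1  55.2] 7.6 zmax 35.7
nipple 150 med [ 553.7 -103.9   52.3] mean [ 553.4 -103.5   52.5] mid [ 553.5 -103.4   52.2] rect [ 553.7 -103.2] [24.7 26.1] 44.0 zmax 56.3
tinrim 227 med [ 437.  -121.3   40.8] mean [ 435.9 -122.5   40.6] mid [ 434.7 -123.7   40.5] rect [ 434.7 -123.7] [68.1 69.4] 89.4 zmax 45.0
tinfloor 906 med [ 436.2 -122.8    1.8] mean [ 436.4 -122.9    2.1] mid [ 437.6 -120.7    4.9] rect [ 437.7 -120.3] [89.5 86.7] 89.0 zmax 9.8
pot 844 med [ 445.2 -227.4   56. ] mean [ 445.1 -227.3   56.3] mid [ 444.9 -227.    57.8] rect [ 445.  -226.9] [60.5 60.6] 88.8 zmax 63.6
drawers left 13440 med [749.8 -37.4 257.5] mean [752.6 -34.2 231.4] mid [761.4 -20.1 191.9] rect [761.4 -21.4] [142.2 264.6] 3.2 zmax 382.3
drawers mid 8960 med [ 754.8 -295.4  218.4] mean [ 752.8 -297.6  212.2] mid [ 778.9 -317.9  197.3] rect [ 777.2 -316.7] [110.8 188.6] 2.6 zmax 397.7
box 1739 med [ 694.3 -305.3   83.4] mean [ 696.5 -305.6   75.7] mid [ 702.6 -311.3   49.7] rect [ 703.8 -310.8] [80.3 89.2] 87.3 zmax 88.8
screwdr 732 med [ 685.9 -186.    23. ] mean [ 686.9 -185.6   20.9] mid [ 691.4 -185.1   18.1] rect [ 691.6 -185.3] [113.1  36.8] 84.9 zmax 30.9
```

View pics/crop1.png

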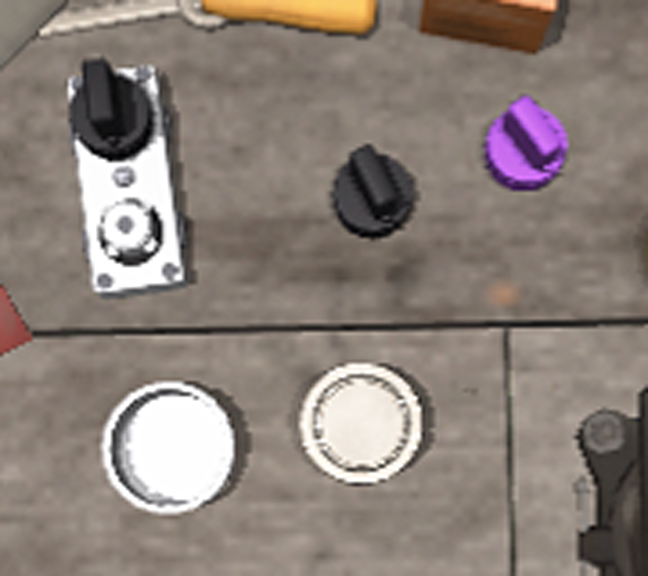

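The crop shows the black loose cap with its tab at top-view (333,203). The purple cap is to its right, and the block carries its fitted cap and the bare nipple. Before crossing I'll check the vise height.

```bash
python3 - <<'E'
from h import *
P=cloud(load('top')); r=P[225:400,390:480].reshape(-1,3); print(np.nanmin(r,0),np.nanmax(r,0)); r=P[130:330,230:400,2]; print(np.nanpercentile(r,[50,99.9]))
E
```

```text
[  -9.69467616 -791.1316258  -830.52145513] [ 531.56929596 -341.26279783  214.3504841 ]
[ -0.27098285 102.52094463]
```

Call:
{"fn": "servo_tool", "kwargs": {
  "motion": [
    [[0,0,0.1,0,0,0,0.45],[0,0,0.2,0,0,0,0.45],[0,0,0.28,0,0,0,0.45],[0,0,0.28,0,0,0,0.45]]
  ],
  "newtons": 20
}}

```text
clock: 0.5
eef_pos: [245.0, -493.6, 324.7]
eef_rot: [3.133, 0.001, 0.461]
wrist_force: [0.1, -0.4, -0.2]
finger_gap: 65.4
finger_force: 0.0
```

Call:
{"fn": "servo_tool", "kwargs": {
  "motion": [
    [[0.066,0.051,0,0,0,0,0.45],[0.132,0.102,0,0,0,0,0.45],[0.2,0.154,0,0,0,0,0.45],[0.264,0.204,0,0,0,0,0.45],[0.33,0.256,0,0,0,0,0.45],[0.395,0.307,0,0,0,0,0.45],[0.461,0.358,0,0,0,-0.007,0.45],[0.527,0.409,0,0,0,-0.007,0.45],[0.593,0.46,0,0,0,-0.007,0.45],[0.659,0.511,0,0,0,-0.007,0.45]]
  ]
}}

```text
clock: 1.5
eef_pos: [575.1, -235.8, 318.3]
eef_rot: [-3.141, 0.001, 0.439]
wrist_force: [0.5, -1.5, 0.5]
finger_gap: 51.9
finger_force: 0.0
```

Call:
{"fn": "servo_tool", "kwargs": {
  "motion": [
    [[0,0,-0.08,0,0,0,0.45],[0,0,-0.16,0,0,0,0.45],[0,0,-0.24,0,0,0,0.45],[0,0,-0.32,0,0,0,0.45],[0,0,-0.4,0,0,0,0.45],[0,0,-0.42,0,0,0,0.45],[0,0,-0.42,0,0,0,0.45]]
  ]
}}

```text
clock: 2.2
eef_pos: [573.4, -236.8, 108.1]
eef_rot: [-3.139, 0.002, 0.439]
wrist_force: [0.6, -0.2, 0.3]
finger_gap: 51.6
finger_force: 0.0
```

```bash
python3 - <<'E'
from h import *
c=grab('scene'); a=cv2.resize(c['frame'][150:310,270:450],None,fx=3.5,fy=3.5,interpolation=cv2.INTER_CUBIC); save('near1',a)
E
```

```text
(no output)
```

View pics/near1.png

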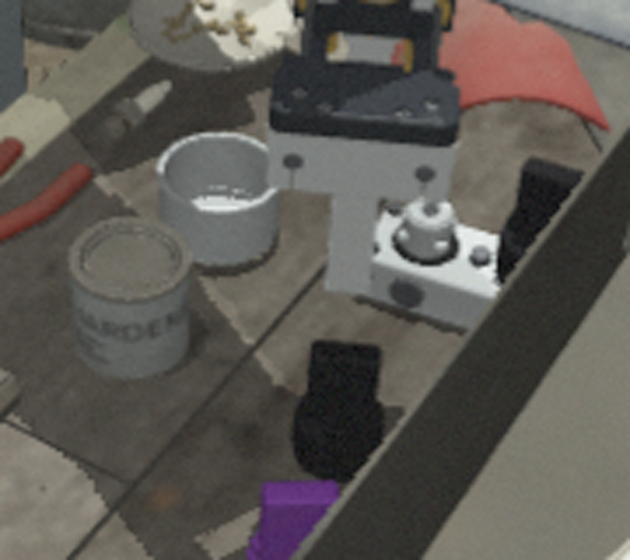

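The crop shows the gripper centred above the black cap, with its tab at crop (345,370) and the front finger just above it. Purple stays clear. I'll go down and grip.

Call:
{"fn": "servo_tool", "kwargs": {
  "motion": [
    [[0,0,-0.05,0,0,0,0.45],[0,0,-0.1,0,0,0,0.45],[0,0,-0.13,0,0,0,0.45],[0,0,-0.152,0,0,0,0.45],[0,0,-0.152,0,0,0,0.45],[0,0,-0.152,0,0,0,0.7],[0,0,-0.152,0,0,0,1],[0,0,-0.152,0,0,0,1],[0,0,-0.152,0,0,0,1],[0,0,-0.152,0,0,0,1]]
  ],
  "newtons": 30
}}

```text
clock: 3.25
eef_pos: [574.2, -237.2, 33.6]
eef_rot: [3.141, -0.0, 0.439]
wrist_force: [0.2, -0.1, 0.2]
finger_gap: 15.0
finger_force: 0.1
```

Call:
{"fn": "servo_tool", "kwargs": {
  "motion": [
    [[0,0,0,0,0,0,1],[0,0,0,0,0,0,1]]
  ],
  "newtons": 30
}}

```text
clock: 3.45
eef_pos: [574.1, -237.1, 33.5]
eef_rot: [3.141, -0.0, 0.439]
wrist_force: [-0.5, -0.1, 1.6]
finger_gap: 13.3
finger_force: 29.9
```

Call:
{"fn": "servo_tool", "kwargs": {
  "motion": [
    [[0,0,0.06,0,0,0,1],[0,0,0.14,0,0,0,1],[0,0,0.22,0,0,0,1],[-0.05,0.04,0.22,0,0,0,1],[-0.1,0.082,0.22,0,0,0,1],[-0.15,0.123,0.22,0,0,0,1],[-0.2,0.165,0.22,0,0,0,1],[-0.25,0.206,0.22,0,0,0,1],[-0.277,0.228,0.22,0,0,0,1],[-0.277,0.228,0.22,0,0,0,1]]
  ]
}}

```text
clock: 4.45
eef_pos: [434.6, -122.2, 143.7]
eef_rot: [3.141, -0.0, 0.44]
wrist_force: [1.1, -0.3, -0.0]
finger_gap: 13.6
finger_force: 29.9
```

```bash
python3 - <<'E'
from h import *
c=grab('scene'); a=cv2.resize(c['frame'][120:280,250:430],None,fx=3.5,fy=3.5,interpolation=cv2.INTER_CUBIC); save('near2',a)
print(manip.read_state()['eef_pos'],manip.read_state()['finger_gap'])
E
```

```text
[ 435.6452317  -122.99386838  143.8011967 ] 13.879608678986749
```

View pics/near2.png

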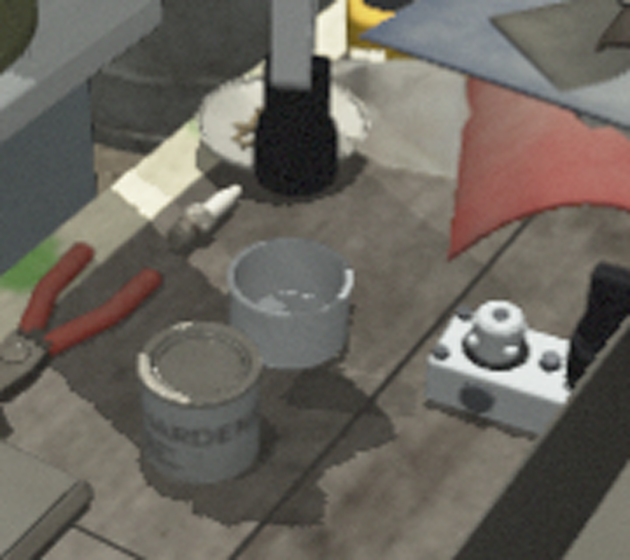

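The cap hangs upright in the fingers above the tin, with its skirt at crop (295,160) and the tin mouth at crop (292,275). I'll dip it, dwell and lift.

Call:
{"fn": "servo_tool", "kwargs": {
  "motion": [
    [[0,0,-0.06,0,0,0,1],[0,0,-0.12,0,0,0,1],[0,0,-0.16,0,0,0,1],[0,0,-0.19,0,0,0,1],[0,0,-0.192,0,0,0,1],[0,0,-0.192,0,0,0,1],[0,0,-0.192,0,0,0,1],[0,0,-0.192,0,0,0,1],[0,0,-0.192,0,0,0,1],[0,0,-0.192,0,0,0,1]]
  ]
}}

```text
clock: 5.5
eef_pos: [435.7, -123.2, 47.7]
eef_rot: [3.141, -0.0, 0.439]
wrist_force: [0.3, 0.3, -0.4]
finger_gap: 13.7
finger_force: 29.9
```

Call:
{"fn": "servo_tool", "kwargs": {
  "motion": [
    [[0,0,0.04,0,0,0,1],[0,0,0.1,0,0,0,1],[0,0,0.16,0,0,0,1],[0,0,0.22,0,0,0,1],[0,0,0.22,0,0,0,1],[0,0,0.22,0,0,0,1]]
  ]
}}

```text
clock: 6.1
eef_pos: [435.6, -123.1, 157.3]
eef_rot: [3.141, -0.001, 0.439]
wrist_force: [0.1, 0.1, -1.6]
finger_gap: 13.6
finger_force: 29.9
```

Call:
{"fn": "servo_tool", "kwargs": {
  "motion": [
    [[0.05,0.008,0,0,0,0,1],[0.1,0.016,0,0,0,0,1],[0.15,0.025,0,0,0,0,1],[0.2,0.033,0,0,0,0,1],[0.236,0.039,0,0,0,0,1],[0.236,0.039,-0.05,0,0,0,1],[0.236,0.039,-0.1,0,0,0,1],[0.236,0.039,-0.124,0,0,0,1],[0.236,0.039,-0.124,0,0,0,1],[0.236,0.039,-0.124,0,0,0,1]]
  ]
}}

```text
clock: 7.1
eef_pos: [553.7, -103.7, 95.7]
eef_rot: [3.142, -0.0, 0.439]
wrist_force: [0.1, 0.3, -0.3]
finger_gap: 13.8
finger_force: 29.9
```

```bash
python3 - <<'E'
from h import *
c0=load('scene'); print(c0['frame'].shape)
c=grab('scene'); s=manip.read_state(); print(s['eef_pos'],s['wrist_force'],s['finger_gap'])
P=cloud(c); f=c['frame'].astype(int)
save('near3',cv2.resize(c['frame'][130:270,330:490],None,fx=4,fy=4,interpolation=cv2.INTER_CUBIC))
T=c['cam_to_world'];
# skirt: dark pixels near the TCP, height 60..88
def fit(p):
    from scipy.optimize import least_squares
    r=least_squares(lambda q:np.hypot(*(p-q).T)-22,p.mean(0)+[-8,12],loss='soft_l1'); return np.round(r.x,2),round(r.cost/len(p),2)
d=(f.max(2)<70)&(np.hypot(P[...,0]-553.6,P[...,1]+103.5)<30)
v=np.argwhere(d); print(v.min(0),v.max(0))
for lo,hi in((62,72),(72,84)):
    m=d&(P[...,2]>lo)&(P[...,2]<hi); print(m.sum(),fit(P[m][:,:2]) if m.sum()>5 else '')
# before: nipple column in the same view (balls 36mm, shaft 28)
E
```

```text
(480, 640, 3)
[ 553.99276921 -103.78623677   96.26942304] [ 0.78218764  1.06952563 -0.25701238] 13.782847944665933
[ 46 376] [242 434]
78 (array([ 554.64, -100.84]), np.float64(0.39))
124 (array([ 555.09, -101.26]), np.float64(0.29))
```

View pics/near3.png

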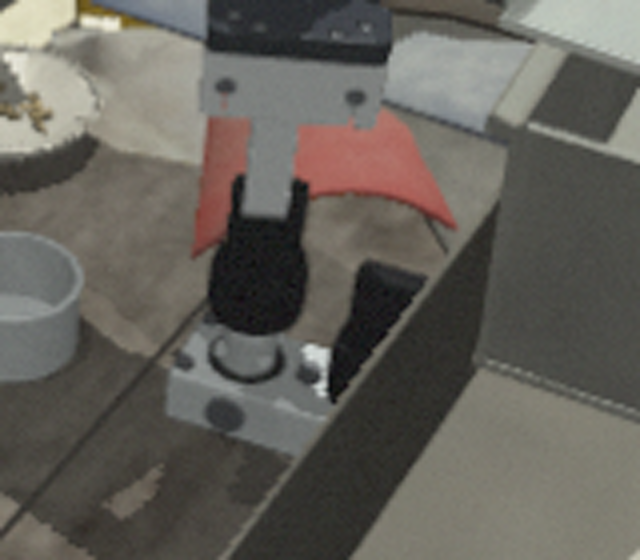

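The crop shows the cap upright just above the nipple: skirt centre at crop (258,285), nipple foot ring at crop (246,357). I'll cross-check the nipple's position in this same scene view.

```bash
python3 - <<'E'
from h import *
c=load('scene'); f=c['frame'].astype(int); P=cloud(c)
print('foot',plane(c,[[391.6,219.25]],30),'top',plane(c,[[392.3,208.6]],54))
# block top: corners by depth in this view
m=(abs(P[...,2]-30)<5)&(np.hypot(P[...,0]-584,P[...,1]+99.5)<75)&(f.min(2)>90)
p=P[m]; print(m.sum(),p.min(0),p.max(0)); 
i=p[:,:2]@[np.cos(.1335),np.sin(.1335)]; j=p[:,:2]@[-np.sin(.1335),np.cos(.1335)]
R=lambda a,b:np.round([a*np.cos(.1335)-b*np.sin(.1335),a*np.sin(.1335)+b*np.cos(.1335)],1)
print('edge-based nipple',R(i.min()+31,np.percentile(j,99.5)-25),np.percentile(j,[.5,99.5]),np.median(p[:,2]))
# nipple shaft seen under the cap
m=(P[...,2]>38)&(P[...,2]<50)&(np.hypot(P[...,0]-554,P[...,1]+103)<22)&(f.max(2)>80); p=P[m]
from scipy.optimize import least_squares
print(m.sum(),least_squares(lambda q:np.hypot(*(p[:,:2]-q).T)-14,[554,-102],loss='soft_l1').x)
E
```

```text
foot [[ 554.84741546 -101.44912495   30.        ]] top [[552.6022452  -99.54155769  54.        ]]
412 [ 522.62953098 -128.78027503   25.05675012] [603.38953294 -72.99555272  34.96323858]
edge-based nipple [ 554.6 -102.5] [-200.3666033  -150.40592455] 29.799238421813413
82 [ 554.24447762 -100.60968337]
```

Cap and nipple agree to within about 1 mm in the same view. I'll go down to just above the balls with a firmer grip.

Call:
{"fn": "servo_tool", "kwargs": {
  "motion": [
    [[0,0,-0.01,0,0,0,1],[0,0,-0.02,0,0,0,1],[0,0,-0.028,0,0,0,1],[0,0,-0.036,0,0,0,1],[0,0,-0.036,0,0,0,1],[0,0,-0.036,0,0,0,1]]
  ],
  "newtons": 50
}}

```text
clock: 7.75
eef_pos: [553.6, -103.6, 77.3]
eef_rot: [-3.142, 0.0, 0.439]
wrist_force: [-0.0, 0.9, -0.9]
finger_gap: 13.3
finger_force: 49.9
```

Call:
{"fn": "servo_tool", "kwargs": {
  "motion": [
    [[0,0,-0.003,0,0,0,1],[0,0,-0.006,0,0,0,1],[0,0,-0.009,0,0,0,1],[0,0,-0.012,0,0,0,1],[0,0,-0.012,0,0,0,1]]
  ]
}}

```text
clock: 8.25
eef_pos: [553.9, -103.7, 72.0]
eef_rot: [3.141, -0.001, 0.439]
wrist_force: [-1.0, 1.6, 4.8]
finger_gap: 13.2
finger_force: 50.0
```

Call:
{"fn": "servo_tool", "kwargs": {
  "motion": [
    [[0,0,-0.002,0,0,0,1],[0,0,-0.004,0,0,0,1],[0,0,-0.004,0,0,0,1]]
  ]
}}

```text
clock: 8.55
eef_pos: [553.4, -103.5, 69.2]
eef_rot: [-3.141, 0.0, 0.439]
wrist_force: [0.4, 0.1, -3.3]
finger_gap: 13.3
finger_force: 49.9
```

Call:
{"fn": "servo_tool", "kwargs": {
  "motion": [
    [[0,0,-0.002,0,0,0,1],[0,0,-0.004,0,0,0,1],[0,0,-0.004,0,0,0,1]]
  ]
}}

```text
clock: 8.85
eef_pos: [553.3, -103.5, 66.8]
eef_rot: [-3.141, 0.001, 0.439]
wrist_force: [-1.1, 1.3, -4.0]
finger_gap: 13.2
finger_force: 49.9
```

Call:
{"fn": "servo_tool", "kwargs": {
  "motion": [
    [[0,0,-0.001,0,0,0,1],[0,0,-0.002,0,0,0,1],[0,0,-0.002,0,0,0,1]]
  ]
}}

```text
clock: 9.15
eef_pos: [553.5, -103.7, 66.3]
eef_rot: [3.142, 0.0, 0.439]
wrist_force: [-1.5, 0.8, -3.1]
finger_gap: 13.3
finger_force: 49.9
```

Call:
{"fn": "servo_tool", "kwargs": {
  "motion": [
    [[0,0,-0.001,0,0,0,1],[0,0,-0.001,0,0,0,1],[0,0,-0.001,0,0,0,1]]
  ]
}}

```text
clock: 9.45
eef_pos: [553.7, -103.7, 65.9]
eef_rot: [3.141, -0.0, 0.439]
wrist_force: [1.2, 0.1, -1.3]
finger_gap: 13.4
finger_force: 49.9
```

Call:
{"fn": "servo_tool", "kwargs": {
  "motion": [
    [[0,0,-0.001,0,0,0,1],[0,0,-0.002,0,0,0,1],[0,0,-0.002,0,0,0,1]]
  ]
}}

```text
clock: 9.75
eef_pos: [553.8, -103.7, 65.2]
eef_rot: [3.141, -0.001, 0.439]
wrist_force: [-1.1, -0.0, 3.1]
finger_gap: 13.2
finger_force: 49.9
```

Call:
{"fn": "servo_tool", "kwargs": {
  "motion": [
    [[0,0,-0.001,0,0,0,1],[0,0,-0.001,0,0,0,1],[0,0,-0.001,0,0,0,1]]
  ]
}}

```text
clock: 10.05
eef_pos: [553.9, -103.7, 65.2]
eef_rot: [3.141, -0.001, 0.439]
wrist_force: [-2.0, 0.6, 8.7]
finger_gap: 13.4
finger_force: 50.0
```

Call:
{"fn": "servo_tool", "kwargs": {
  "motion": [
    [[0,0,-0.0003,0,0,0,1],[0,0,-0.0003,0,0,0,1],[0,0,-0.0003,0,0,0,1],[0,0,-0.0003,0,0,0,1],[0,0,-0.0003,0,0,0,1],[0,0,-0.0003,0,0,0,1]]
  ]
}}

```text
clock: 10.65
eef_pos: [554.0, -103.7, 65.2]
eef_rot: [3.141, -0.001, 0.439]
wrist_force: [-2.6, 0.2, 10.0]
finger_gap: 13.4
finger_force: 50.0
```

```bash
python3 - <<'E'
from h import *
for _ in range(3):
    c=grab('scene'); s=manip.read_state(); print(s['eef_pos'].round(2),s['wrist_force'].round(1),s['finger_force'])
save('near4',cv2.resize(c['frame'][130:270,330:490],None,fx=4,fy=4,interpolation=cv2.INTER_CUBIC))
E
```

```text
[ 554.   -103.74   65.18] [-4.1  1.1  9.1] 49.985114336013794
[ 553.98 -103.71   65.15] [-1.8  1.   9.3] 49.98508393764496
[ 553.99 -103.71   65.16] [-3.1  0.6  9.2] 49.98516798019409
```

View pics/near4.png

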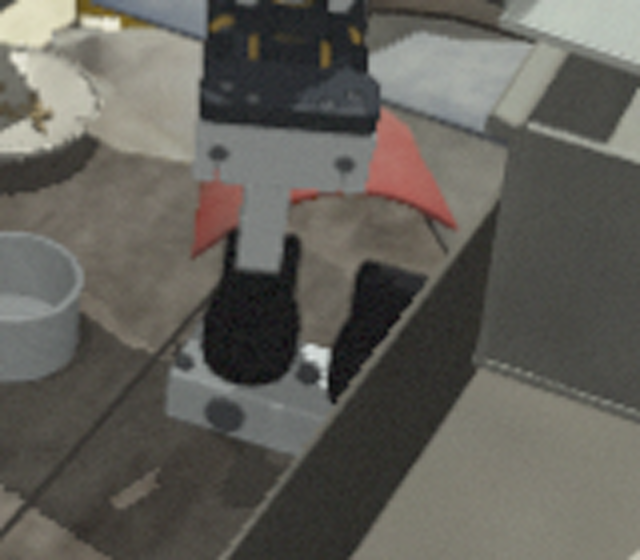

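The crop shows the cap sitting upright on the block, with its skirt bottom at crop (250,383), level with its fitted neighbour. The push is steady at about 9 N and the tin hasn't moved. Handing in.

```bash
python3 -c "
from cell import manip; print(manip.sign_off())"
```

```text
the job is handed in; nothing more can be done
None
```

I dipped the cap in the open tin and clicked it home on the bare nipple. The job was handed in at about 11 s with the tab still gripped and a steady push of about 9 N; sign-off returned no verdict.

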